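# Grease the yarn winder's bearing

## Task

The bearing of the yarn winder is due for grease: first clear the tension weight off the winder's foot, back down into the recess of its own size in the weight rack, and let go of it. Then take the push-type grease gun from its stand and press its nose squarely onto the tilted nipple on the bearing until it snaps on, and keep pushing so that the gun's plunger is more than half-way in against its spring. Finish there, still holding the gun and keeping that push on; leave the yarn cones, the big weight and the wrench where they are.

Things in the scene. Friction and masses are not known exactly. Their poses are not given: they have to be found in the camera images.
- weight_mid (a point): Centre (half-way up) of the tension weight: a steel cylinder 50 mm across, 30 mm high, with an upright round stem 20 mm across, 26 mm high on top (56 mm in all). Stands upright on the winder's foot, whose top is 12 mm above the table. The stem's middle, where it is gripped, is 15 mm above this point; the underside 28 mm below. About 0.5 kg. z is its axis.
- block50_hole0 (a point): Centre of the mouth of the weight's own recess: round, 54 mm across, 15 mm deep, in a wooden block 76 x 78 mm, 30 mm high. Its mouth is 38 mm above the table, on a plywood tray that carries three such blocks in a row; the block's z is up. When the weight is home its centre is 13 mm above this point.
- block38_hole0 (a point): Centre of the mouth of the recess of a smaller weight (42 mm across, empty), in a block of the same size on the tray. The weight does not go in here.
- big_weight_mid (a point): Centre of the big weight (62 mm across, 34 mm high, with the same stem, 60 mm in all), which stays in its 66 mm recess in the third block. Leave alone.
- gun_grip (a point): Centre of the grease gun's grip, an aluminium bar 28 x 28 mm, 54 mm long, flat sides facing its x and y; z is the gun's axis, away from the nose. The gun stands upright, nose down, in its stand. Just below the grip, 27 mm from this point, begins a collar 46 mm across, 8 mm thick, on which finger ends can push. The nose's mouth is 91 mm below this point. About 0.4 kg.
- stand: The gun's stand: a block 75 x 75 mm, 38 mm high, with a hole 34 mm across and 30 mm deep in its top; origin at the centre of its underside. The nose stands 30 mm deep in the hole; lift straight out.
- plunger (a joint): How far the nose is pushed into the gun (m): 0 = out, 0.014 = fully in, at its stop. The spring needs about 10 N to begin to move and 16 N at the stop. Snapping the nose onto the nipple takes less, about 4 to 8 N.
- nose_seat (a point): Bottom of the bore in the gun's nose (a steel tube 31 mm across, 40 mm long), on its axis, 18.5 mm inside the mouth, 72.5 mm from the grip's centre, less what the plunger is in; bore 22 mm across. z along the gun, away from the mouth. Two sprung jaws inside the mouth snap behind the nipple's head; when snapped on, this point is at the nipple's tip.
- nipple: The steel grease nipple on top of the bearing, with z along its axis, pointing out of the bearing: tilted 30 degrees from vertical towards the foot's open end. Origin at its root on a boss 24 mm across; a neck 9 mm across, then a head 16 mm across that tapers to 8 mm at the tip, 23.5 mm from the root.
- nipple_tip (a point): The tip of the nipple, on its axis; same axes as the nipple.
- winder: The fixed yarn winder. Cream foot 130 mm wide, 12 mm thick, reaching 170 mm to -x and 80 mm to +x of the origin; shaft along y, 85 mm above the table, in a bearing housing 72 mm across; handwheel 144 mm across at 130 mm to -y, bobbin 64 mm across 46 to 104 mm to +y. Origin on the table below the shaft, at the middle of the bearing.
- cone_a_mid (a point): Middle of a yarn cone, 156 mm high, 72 mm across, standing. Leave alone.
- cone_b_mid (a point): Middle of another yarn cone, same size. Leave alone.
- wrench_mid (a point): Middle of a small wrench lying on the table, 150 mm long. Leave alone.

How it is judged:
On the way, in this order (a step that is already met when the one before it is completed fails the run):
1. the tension weight stands in its own recess, let go (horizontal distance between weight_mid and block50_hole0 below 0.006 m and z of weight_mid in the frame of block50_hole0 below 0.0165 m and angle between weight_mid's own z axis and vertical below 0.1 rad and contact force between the fingers and weight below 0.1 N), for 0.2 s.
2. the gun's nose is snapped onto the nipple (distance between nose_seat and nipple_tip below 0.004 m and angle between the z axis of nose_seat and the z axis of nipple, either way round below 0.12 rad).
At the end, for the whole second after the job is handed in: Weight in its own recess (6 mm of centre, bottomed within 3.5 mm, upright within 0.1 rad); nose snapped on (bore bottom within 4 mm of nipple tip, axes within 0.12 rad); plunger over 7 of 14 mm in, still; fingers hold the gun, over 5 N on the nipple (all of step 2 and horizontal distance between weight_mid and block50_hole0 below 0.006 m and z of weight_mid in the frame of block50_hole0 below 0.0165 m and angle between weight_mid's own z axis and vertical below 0.1 rad and value of joint plunger above 0.007 m and contact force between the fingers and gun above 3 N and contact force between gun and nipple above 5 N and linear speed of gun below 0.02 m/s); the arm keeps its last pose, push and grip.
It fails at once if a yarn cone is moved more than 20 mm (distance of cone_a_mid from where it was at the start of the episode above 0.02 m).
It fails at once if a yarn cone is moved more than 20 mm (distance of cone_b_mid from where it was at the start of the episode above 0.02 m).
It fails at once if the wrench is moved more than 20 mm (distance of wrench_mid from where it was at the start of the episode above 0.02 m).
It fails at once if the big weight is moved more than 20 mm (distance of big_weight_mid from where it was at the start of the episode above 0.02 m).
It also fails if it takes over 61 s, if anything falls off the work surface, if the arm or the gripper's body presses on something with over 40 N, if the wrist force passes 120 N, or if a joint passes its speed limit or range.

## Robot

A 6-joint arm with a two-finger parallel gripper is mounted at the origin on the work surface. World frame = base frame: x ahead of the robot, y to its left, z up, the work surface at z = 0. Lengths are in m, angles in rad, forces in N, time in s.
With the tool pointing down it reaches from about 0.35 to 0.775 m from the base axis. Payload 7.3 kg.
Tool frame: the origin (TCP) lies at the centre of the arm's flange, where the gripper is bolted on; the fingertips stand 178 mm ahead of it and the grasp point (between the pads) lies 159 mm ahead of it; z points along the fingers, y is the line along which they close (so a half turn about z gives the same grasp; the last joint's range is limited). The gripper opens to 92 mm and grips with 3 to 60 N. Pads are 19 mm wide; open, the fingers measure 130 mm over their backs; the gripper's body (75 mm by 190 mm) begins 47 mm behind the grasp point.
Start: joints at [1.094, 0.342, 1.524, -0, 1.275, -0.146], TCP at [0.17, 0.497, 0.405] pointing down, gripper open.
Joint ranges: [-2.53, 2.53], [-0.77, 2.02], [0.04, 2.7], [-1, 4.14], [0.28, 2.66], [-3.11, 3.11]. Speed limits (rad/s): [2.57, 2.57, 3.14, 3.14, 3.14, 3.14].

## Interface

Orientations are given as [roll, pitch, yaw] about the fixed x, y, z axes, in that order (R = Rz(yaw) Ry(pitch) Rx(roll)).
In Python, from cell import telemetry, vision, ticket gives the robot as it stands.
- The arm moves only by the shell command python3 -m crank 'ROWS' [FORCE]. ROWS is JSON, a list of rows, each a list of 5 numbers: the gripper command: -1 is shut, 1 is fully open, values between are in proportion, then the shift along the tool's x, y, z in mm, then the turn about the tool's z in rad. In form: [[fingers, dx, dy, dz, roll], ...]. A call has 1 to 12 rows; each row is the pose to reach, as a shift and turn from the pose commanded when the call began, along the tool's axes at that moment; what a row does not reach only later rows make up. A row lasts 1/12 s, in which the tool goes at most 41.7 mm and 7.16 degrees, less where a joint would pass 70% of its speed; a pose out of reach is approached as far as the arm can. A call with a gripper value outside its range is refused whole. The fingers move at their own pace and stop on an object; FORCE is the grip in N (left out, the last holds). Time passes only in rows, so rows that repeat a pose let the fingers close. It gives the time, the measured TCP pose, the force, the opening and the grip force at its end, in the units of the state.
- telemetry.observe(): the state, without advancing time (a new reading comes with each control period).
- vision.read_camera(name): name is "scene" or "top" or "wrist"; returns (picture, depth): 384x512x3 uint8, red, green, blue; 384x512 float32, m along the optical axis (not along the pixel's ray), 0 where there is no reading.
- vision.get_calibration(name): a dict with "camera_matrix" (3x3 intrinsics, pixels), "rvec" (rotation vector, rad) and "tvec" (3), from world to camera coordinates, as OpenCV has them. Camera axes: x right, y down, z forward; pixel columns grow to the right and rows downward; lengths in m; the calibration is good to about 2 mm. A picture is of the moment at which its call begins: read the wrist's pose just before it. get_calibration takes no time and is no camera call; for the wrist camera it gives the pose at the moment of the call.
- ticket.hand_in(): hands the job in; it is judged then, once.
The state is a dict: "time": time; "qpos": joint angles; "qvel": joint speeds; "joint_efforts": joint torques, N m; "tool_pos": TCP position; "tool_rot": TCP orientation; "contact_force": force on the tool from outside, world axes, zero at the start; "torque": the same for the moment, N m; "opening": finger opening in m; "grip_force": force on a finger pad.
Only numpy, scipy, OpenCV 4.12 (cv2) and the standard library are available. Lean on these libraries where they do the work, as an engineer would, in place of code of your own. Each camera call takes 0.05 s, during which the arm holds its last target. There are 200 camera calls.

## Working session

There is one attempt and no reset: what is moved stays moved. The work goes in short steps, Python scripts to look and compute and a shell command to move; the robot and the scene stay as the last step left them, time stands still between calls to the robot, and variables do not carry over. Pictures are saved under pics/ and viewed, at most 10 in all, crops included, and the job is handed in when it is done.

```bash
ls; mkdir -p pics
cat > h.py <<'E'
import numpy as np, cv2
from cell import telemetry, vision, ticket
from scipy.spatial.transform import Rotation as R
def cam(n):
    c=vision.get_calibration(n); im,d=vision.read_camera(n)
    K=np.array(c["camera_matrix"]); Rm=cv2.Rodrigues(np.array(c["rvec"],float))[0]; t=np.array(c["tvec"],float).ravel()
    return im,d,K,Rm,t
def cloud(d,K,Rm,t):
    v,u=np.mgrid[:d.shape[0],:d.shape[1]]
    p=np.stack([(u-K[0,2])/K[0,0]*d,(v-K[1,2])/K[1,1]*d,d],-1)
    return (p-t)@Rm   # R^T(p-t)
def onplane(u,v,z,K,Rm,t):
    r=Rm.T@np.linalg.solve(K,[u,v,1]); c=-Rm.T@t
    return c+r*(z-c[2])/r[2]
E
python3 - <<'E'
from h import *
for n in("top","scene"):
    im,d,K,Rm,t=cam(n); cv2.imwrite(f"pics/{n}0.png",cv2.cvtColor(im,cv2.COLOR_RGB2BGR)); np.savez(f"{n}0.npz",im=im,d=d,K=K,R=Rm,t=t)
    print(n,-Rm.T@t,K[0,0],(d>0).mean(), Rm[2])
print(telemetry.observe())
E
```

```text
pics
top [ 0.38663685 -0.06288482  1.40564989] 483.7433694820429 0.9958597819010416 [ 0.13892275  0.0164551  -0.9901665 ]
scene [ 1.04588526 -0.71189612  0.94825064] 370.92765888634904 0.9961344401041666 [-0.43374805  0.55953432 -0.7062464 ]
{'time': 0.1, 'qpos': array([ 1.09400968e+00,  3.42645841e-01,  1.52487866e+00,  1.21184264e-05,
        1.27540660e+00, -1.45966374e-01]), 'qvel': array([-2.42574982e-03, -1.65598488e-03, -2.69402267e-03, -1.60858900e-03,
       -7.90411028e-05, -5.50897033e-04]), 'joint_efforts': array([ 1.06136962e-03, -4.32003629e+01, -2.44694334e+01,  7.18635810e-02,
        5.25584165e-02, -4.30656598e-05]), 'tool_pos': array([0.17043983, 0.49644764, 0.40413299]), 'tool_rot': array([-3.14027012e+00, -2.06141456e-04,  2.81076871e+00]), 'contact_force': array([ 0.21002797, -0.75024875, -0.28849407]), 'torque': array([ 0.01040974,  0.05312952, -0.02358445]), 'grip_force': 0.0, 'opening': 0.09155621281259925}
```

View pics/top0.png

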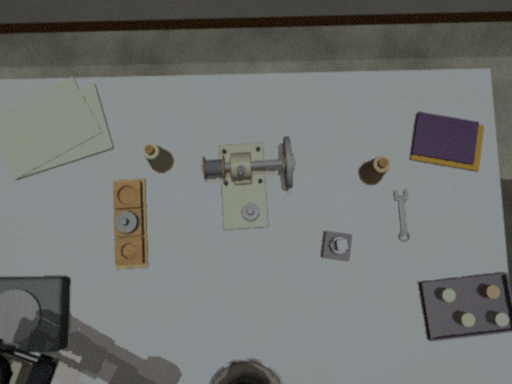

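View pics/scene0.png

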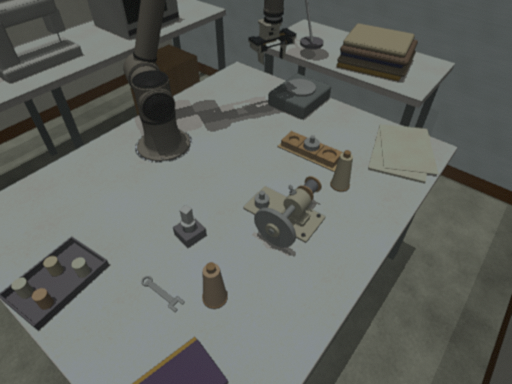

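Top view: the weight is at about (250,212) on the foot, the gun stand at (338,245), and the rack at x≈128 with holes at y≈194 and 250. The big weight is in the middle block. The bearing is at (240,167) with the handwheel at x≈288, and the cones are at (155,155) and (375,170).

Run:
```python
from h import *
f=np.load("top0.npz"); im,d,K,Rm,t=[f[k] for k in("im","d","K","R","t")]
P=cloud(d,K,Rm,t); z=P[...,2]
print("table z",np.median(z[280:330,200:300]), z[280:330,200:300].std())
def reg(n,u0,u1,v0,v1,a,b):
    s=P[v0:v1,u0:u1].reshape(-1,3); s=s[(s[:,2]>a)&(s[:,2]<b)]
    if len(s)<4: print(n,len(s));return
    lo,hi=np.percentile(s,[2,98],0)
    r=cv2.minAreaRect((s[:,:2]*1000).astype(np.float32))
    print(n,len(s),"mid",((lo+hi)/2).round(4),"ext",(hi-lo).round(3),"zmed",np.median(s[:,2]).round(4),"rect",np.round(r[0],1),np.round(r[1],1),round(r[2],1))
reg("stem",235,268,200,225,.058,.08)
reg("weightbody",235,268,200,225,.035,.05)
reg("foot",210,275,135,235,.006,.018)
reg("gun top",315,360,225,265,.12,.3)
reg("collar",315,360,225,265,.08,.115)
reg("stand",315,360,225,265,.03,.045)
reg("rack",105,155,170,275,.03,.045)
reg("tray",105,155,170,275,.004,.012)
reg("bigstem",105,155,205,240,.07,.11)
reg("nipple",225,255,150,185,.123,.2)
for u,v in((127,194),(130,250)): print(P[v-2:v+3,u-2:u+3].reshape(-1,3).mean(0))
c=cv2.resize(im[130:275,100:370],None,fx=2.9,fy=2.9,interpolation=cv2.INTER_CUBIC)
cv2.imwrite("pics/topc.png",cv2.cvtColor(np.clip(c*1.4,0,255).astype(np.uint8),cv2.COLOR_RGB2BGR))
```

```text
table z 0.000941574694924011 0.09302151809219936
stem 42 mid [ 0.5234 -0.0183  0.0677] ext [0.017 0.017 0.011] zmed 0.0686 rect [523.4 -17.2] [19.7 17. ] 85.6
weightbody 196 mid [ 0.5232 -0.0178  0.0432] ext [0.045 0.045 0.01 ] zmed 0.0428 rect [523.1 -17.8] [45.5 45.9] 88.9
foot 2573 mid [0.6034 0.0034 0.012 ] ext [0.245 0.134 0.011] zmed 0.0125 rect [607.4   4.4] [190.2 293.1] 89.8
gun top 113 mid [ 0.4233 -0.2606  0.1263] ext [0.026 0.026 0.009] zmed 0.1269 rect [ 423.2 -259.8] [26.6 28.4] 1.0
collar 20 mid [ 0.4213 -0.2479  0.0972] ext [0.026 0.005 0.029] zmed 0.0981 rect [ 421.3 -246.9] [27.   3.3] 10.6
stand 498 mid [ 0.4222 -0.2598  0.0381] ext [0.076 0.076 0.011] zmed 0.0384 rect [ 423.1 -260.1] [75.4 74.9] 81.2
rack 1404 mid [0.4992 0.3316 0.038 ] ext [0.23  0.082 0.013] zmed 0.039 rect [499.8 332. ] [236.3  80.6] 2.8
tray 834 mid [0.5043 0.335  0.0079] ext [0.298 0.141 0.008] zmed 0.0063 rect [504.3 335.8] [307.7 146.3] 0.8
bigstem 50 mid [0.4986 0.3315 0.0804] ext [0.017 0.018 0.019] zmed 0.0835 rect [498.5 331.6] [17.4 18.7] 2.0
nipple 89 mid [0.6361 0.0028 0.1338] ext [0.046 0.047 0.021] zmed 0.1255 rect [635.9   1.7] [47.1 50.3] 4.8
[0.573691   0.32218044 0.07995653]
[0.42019778 0.32660959 0.02450998]
```

View pics/topc.png

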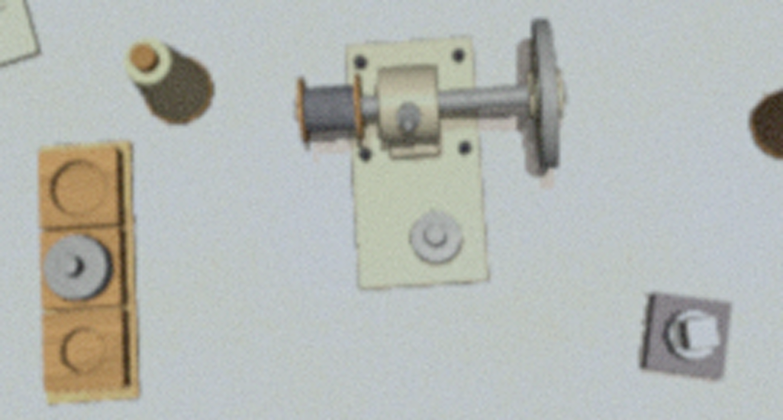

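The far rack hole, crop (78,188), is the larger one, so it is the 54 mm recess. The near one at (85,350) is the small recess. The nipple shows as a grey spot on the housing at crop (408,115).

Run:
```python
from h import *
f=np.load("top0.npz"); im,d,K,Rm,t=[f[k] for k in("im","d","K","R","t")]
P=cloud(d,K,Rm,t); z=P[...,2]
def sel(u0,u1,v0,v1,a,b):
    s=P[v0:v1,u0:u1].reshape(-1,3); return s[(s[:,2]>a)&(s[:,2]<b)]
# hole: 23 mm floor
for n,(u,v) in dict(far=(127,194),near=(130,250)).items():
    s=sel(u-11,u+12,v-11,v+12,.018,.029); c,r=cv2.minEnclosingCircle((s[:,:2]*1000).astype(np.float32)); print(n,len(s),c,r,np.median(s,0))
for n,w in dict(a=(140,175,140,175),b=(358,392,150,188)).items():
    for lo,hi in((.02,.06),(.06,.1),(.1,.14),(.14,.17)):
        s=sel(*w,lo,hi); 
        if len(s): print("cone",n,lo,len(s),s.mean(0).round(3),np.ptp(s,axis=0).round(3))
# rack dir
s=sel(105,155,170,275,.034,.043); print("rack",cv2.minAreaRect((s[:,:2]*1000).astype(np.float32)))
# foot edge direction: for each image row edges
s=sel(210,275,183,235,.007,.018)
for e,nm in((0,"y-"),(1,"y+")):
    xs=[];ys=[]
    for x in np.arange(.50,.60,.004):
        q=s[abs(s[:,0]-x)<.003]
        if len(q)>5: xs.append(x); ys.append(np.percentile(q[:,1],3 if e==0 else 97))
    print(nm,np.polyfit(xs,ys,1),np.polyval(np.polyfit(xs,ys,1),.6))
print("foot xmin",np.percentile(s[:,0],1))
s=sel(225,262,145,190,.115,.2); print("housing",s[:,:].mean(0), np.percentile(s,[1,99],0))
s=sel(225,262,145,190,.128,.2); print("nip pts",len(s)); print(s[np.argsort(-s[:,2])][:30].round(4))
s=sel(255,283,150,175,.085,.1); A=s[:,:2]; print("shaft", np.polyfit(A[:,1],A[:,0],1),len(s))
```

```text
far 234 (579.4752197265625, 336.7890930175781) 27.630294799804688 [0.58134721 0.33884405 0.02441569]
near 155 (419.8840637207031, 330.9166564941406) 20.24034309387207 [0.42005668 0.33114434 0.02444537]
cone a 0.02 123 [0.668 0.229 0.04 ] [0.059 0.055 0.04 ]
cone a 0.06 120 [0.668 0.231 0.08 ] [0.049 0.05  0.039]
cone a 0.1 177 [0.675 0.236 0.126] [0.046 0.045 0.04 ]
cone a 0.14 132 [0.681 0.244 0.15 ] [0.041 0.041 0.028]
cone b 0.02 115 [ 0.62  -0.354  0.04 ] [0.056 0.055 0.04 ]
cone b 0.06 118 [ 0.62  -0.356  0.079] [0.052 0.046 0.04 ]
cone b 0.1 207 [ 0.628 -0.364  0.127] [0.046 0.047 0.04 ]
cone b 0.14 112 [ 0.633 -0.37   0.151] [0.04  0.042 0.023]
rack ((499.8376159667969, 331.9669494628906), (236.26426696777344, 80.37389373779297), 2.615544080734253)
y- [ 0.07164848 -0.10018396] -0.05719487625449674
y+ [0.04029905 0.04011632] 0.06429574803976686
foot xmin 0.47799898587272777
housing [0.64454385 0.00454049 0.12211583] [[ 0.61431612 -0.02249084  0.11526408]
 [ 0.67084912  0.03182032  0.14400517]]
nip pts 32
[[ 0.6167 -0.0017  0.1473]
 [ 0.6172  0.001   0.1452]
 [ 0.6255  0.0036  0.1443]
 [ 0.6175  0.0064  0.1441]
 [ 0.6176  0.0091  0.1437]
 [ 0.6148  0.0038  0.1436]
 [ 0.6177  0.0038  0.1427]
 [ 0.6231  0.0038  0.1425]
 [ 0.6123  0.0012  0.1422]
 [ 0.6231  0.0011  0.1421]
 [ 0.6233  0.0065  0.1417]
 [ 0.626   0.0011  0.1413]
 [ 0.6153  0.0066  0.141 ]
 [ 0.6126  0.004   0.141 ]
 [ 0.6207  0.0039  0.1407]
 [ 0.6207  0.0012  0.1407]
 [ 0.6153  0.0013  0.1405]
 [ 0.6236  0.0092  0.1404]
 [ 0.6154 -0.0013  0.1399]
 [ 0.6235 -0.0014  0.1398]
 [ 0.6215  0.0068  0.1367]
 [ 0.6135  0.0069  0.1364]
 [ 0.6215 -0.0012  0.1358]
 [ 0.6166  0.0096  0.1343]
 [ 0.6221  0.0096  0.134 ]
 [ 0.6192 -0.0037  0.1335]
 [ 0.6222 -0.0037  0.1319]
 [ 0.6141 -0.0009  0.1316]
 [ 0.6336 -0.001   0.1296]
 [ 0.6339  0.0097  0.1291]]
shaft [-0.04888536  0.64676529] 189
```

```bash
cat >> h.py <<'E'
def shift(g,yaw=None):
    "tool shift (mm) and turn bringing the grasp point to world g"
    s=telemetry.observe(); M=R.from_euler("xyz",s["tool_rot"]).as_matrix()
    gp=np.array(s["tool_pos"])+M[:,2]*.159
    tr=0 if yaw is None else -((yaw-s["tool_rot"][2]+np.pi)%(2*np.pi)-np.pi)
    print("t",round(s["time"],2),"grasp",gp.round(4),"rot",s["tool_rot"].round(3),"F",s["contact_force"].round(1),"op",round(s["opening"],4),"| shift",(M.T@(np.array(g)-gp)*1000).round(1),"turn",round(tr,3))
E
python3 -c "
from h import *
shift([.523,-.018,.245],3.19)"
python3 -m crank '[[1,-501,-372,0,-0.38],[1,-501,-372,0,-0.38],[1,-501,-372,0,-0.38],[1,-501,-372,0,-0.38],[1,-501,-372,0,-0.38],[1,-501,-372,0,-0.38],[1,-501,-372,0,-0.38],[1,-501,-372,0,-0.38],[1,-501,-372,0,-0.38],[1,-501,-372,0,-0.38],[1,-501,-372,0,-0.38],[1,-501,-372,0,-0.38]]' 30
python3 -c "
from h import *
shift([.523,-.018,.245],3.19)"
```

```text
t 0.1 grasp [0.1703 0.4963 0.2451] rot [-3.14  -0.     2.811] F [ 0.2 -0.8 -0.3] op 0.0916 | shift [-5.006e+02 -3.718e+02  5.000e-01] turn -0.379
time: 1.1
tool_pos: [0.447, 0.0927, 0.4046]
tool_rot: [3.141, -0.0, -3.093]
contact_force: [1.3, 1.4, 0.1]
opening: 0.0918
grip_force: 0.0
t 1.1 grasp [0.4469 0.0927 0.2456] rot [ 3.141 -0.    -3.093] F [1.3 1.4 0.1] op 0.0918 | shift [ -70.6 -114.3    0.6] turn 0.001
```

```bash
python3 -m crank '[[1,-71,-114,0,0],[1,-71,-114,0,0],[1,-71,-114,0,0],[1,-71,-114,0,0],[1,-71,-114,0,0],[1,-71,-114,0,0]]'
python3 - <<'E'
from h import *
shift([.523,-.018,.245],3.19)
im,d,K,Rm,t=cam("wrist"); cv2.imwrite("pics/w1.png",cv2.cvtColor(im,cv2.COLOR_RGB2BGR)); np.savez("w1.npz",im=im,d=d,K=K,R=Rm,t=t)
print("cam",-Rm.T@t,Rm[2],K[0,0])
P=cloud(d,K,Rm,t); z=P[...,2]
def S(n,x,y,h,a,b):
    m=(abs(P[...,0]-x)<h)&(abs(P[...,1]-y)<h)&(z>a)&(z<b); s=P[m]
    if len(s): lo,hi=np.percentile(s,[1,99],0); c,r=cv2.minEnclosingCircle((s[:,:2]*1000).astype(np.float32)); print(n,len(s),((lo+hi)/2).round(4),(hi-lo).round(4),np.round(c,1),round(r,1),np.median(s[:,2]).round(4))
S("stem",.523,-.018,.03,.066,.075); S("body",.523,-.018,.04,.039,.046)
E
```

```text
time: 1.6
tool_pos: [0.5226, -0.0156, 0.404]
tool_rot: [3.141, -0.002, -3.094]
contact_force: [-0.4, 0.5, -0.0]
opening: 0.0919
grip_force: 0.0
t 1.6 grasp [ 0.5223 -0.0155  0.245 ] rot [ 3.141e+00 -2.000e-03 -3.094e+00] F [-0.4  0.5 -0. ] op 0.0919 | shift [-0.6 -2.6  0. ] turn -0.0
cam [ 0.43904972 -0.01844789  0.3848525 ] [ 0.30205396  0.01659828 -0.95314632] 293.9433609119839
stem 241 [ 0.5233 -0.0177  0.0685] [0.0186 0.0178 0.0038] [523.2 -17.7] 9.9 0.0688
body 1002 [ 0.5228 -0.0176  0.0428] [0.0465 0.0464 0.0041] [523.  -17.7] 24.9 0.0429
```

View pics/w1.png

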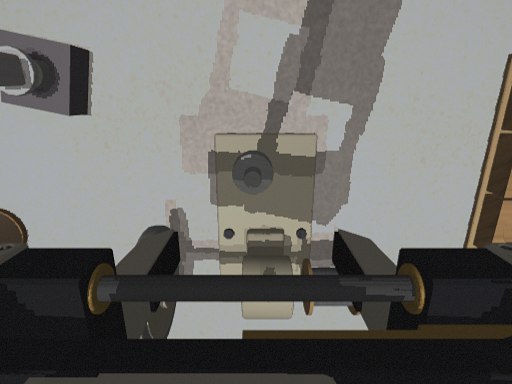

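The wrist view shows the stem at about (253,175), clear between the fingers' planes. It agrees with the top camera to within 0.5 mm, so I descend onto it.

```bash
python3 -m crank '[[1,-1,-2,40,0],[1,-1,-2,80,0],[1,-1,-2,120,0],[1,-1,-2,150,0],[1,-1,-2,170,0],[1,-1,-2,180,0],[1,-1,-2,180,0],[1,-1,-2,180,0],[1,-1,-2,180,0]]' 30
python3 -c "
from h import *
shift([.523,-.0178,.065],3.19)"
```

```text
time: 2.4
tool_pos: [0.5244, -0.0171, 0.2264]
tool_rot: [-3.141, 0.003, -3.092]
contact_force: [0.4, 0.6, 0.5]
opening: 0.0917
grip_force: 0.0
t 2.4 grasp [ 0.5249 -0.0171  0.0674] rot [-3.141e+00  3.000e-03 -3.092e+00] F [0.4 0.6 0.5] op 0.0917 | shift [ 1.9 -0.6  2.4] turn 0.002
```

```bash
python3 -m crank '[[1,1,0,1,0],[1,1,0,1,0],[-1,1,0,1,0],[-1,1,0,1,0],[-1,1,0,1,0],[-1,1,0,1,0],[-1,1,0,1,0],[-1,1,0,1,0],[-1,1,0,1,0]]' 40
python3 -m crank '[[-1,0,0,-30,0],[-1,0,0,-60,0],[-1,0,0,-90,0],[-1,0,0,-130,0],[-1,0,0,-130,0],[-1,0,0,-130,0]]'
python3 -c "
from h import *
shift([.5785,.3365,.195],3.19)"
```

```text
time: 3.15
tool_pos: [0.523, -0.0177, 0.2237]
tool_rot: [3.141, -0.0, -3.092]
contact_force: [-0.7, 0.5, -0.2]
opening: 0.0499
grip_force: 0.0
time: 3.65
tool_pos: [0.5233, -0.0177, 0.356]
tool_rot: [-3.14, 0.005, -3.092]
contact_force: [-0.5, -0.1, -0.1]
opening: 0.0093
grip_force: 0.0
t 3.65 grasp [ 0.5242 -0.0178  0.197 ] rot [-3.14   0.005 -3.092] F [-0.5 -0.1 -0.1] op 0.0093 | shift [-71.7 351.2   1.9] turn 0.001
```

Lifted too early: the fingers close at about 70 mm/s and hadn't reached the stem. I'll reopen and check the weight.

```bash
python3 -m crank '[[1,0,0,-50,0],[1,0,0,-50,0],[1,0,0,-50,0],[1,0,0,-50,0],[1,0,0,-50,0],[1,0,0,-50,0],[1,0,0,-50,0],[1,0,0,-50,0],[1,0,0,-50,0]]' 30
cat >> h.py <<'E'
def blob(P,n,x,y,h,a,b):
    z=P[...,2]; m=(abs(P[...,0]-x)<h)&(abs(P[...,1]-y)<h)&(z>a)&(z<b); s=P[m]
    if len(s)>3: lo,hi=np.percentile(s,[1,99],0); c,r=cv2.minEnclosingCircle((s[:,:2]*1000).astype(np.float32)); print(n,len(s),((lo+hi)/2).round(4),(hi-lo).round(4),np.round(c,1),round(r,1),np.median(s,0).round(4))
    return s
E
python3 - <<'E'
from h import *
shift([.523,-.018,.065],3.19)
im,d,K,Rm,t=cam("wrist"); np.savez("w2.npz",im=im,d=d,K=K,R=Rm,t=t)
P=cloud(d,K,Rm,t)
blob(P,"stem",.523,-.018,.03,.066,.075); blob(P,"body",.523,-.018,.04,.039,.046)
E
```

```text
time: 4.4
tool_pos: [0.523, -0.0176, 0.4032]
tool_rot: [3.141, -0.001, -3.092]
contact_force: [0.1, -0.1, -0.1]
opening: 0.065
grip_force: 0.0
t 4.4 grasp [ 0.5228 -0.0176  0.2442] rot [ 3.141e+00 -1.000e-03 -3.092e+00] F [ 0.1 -0.1 -0.1] op 0.065 | shift [ -0.3  -0.4 179.2] turn 0.001
stem 243 [ 0.5229 -0.0178  0.0683] [0.019  0.0178 0.0036] [523.2 -17.7] 9.9 [ 0.5225 -0.0178  0.0687]
body 1012 [ 0.523  -0.0175  0.0427] [0.0466 0.0463 0.0039] [523.1 -17.6] 24.9 [ 0.519  -0.0179  0.0429]
```

The weight hasn't moved. I'll try the grasp again, waiting for the fingers this time.

```bash
python3 -m crank '[[0,0,0,40,0],[0,0,0,80,0],[0,0,0,120,0],[0,0,0,150,0],[0,0,0,170,0],[0,0,0,180,0],[0,0,0,180,0],[-0.2,0,0,180,0],[-1,0,0,180,0],[-1,0,0,180,0],[-1,0,0,180,0],[-1,0,0,180,0]]' 40
python3 -m crank '[[-1,0,0,0,0],[-1,0,0,0,0],[-1,0,0,0,0],[-1,0,0,0,0]]'
```

```text
time: 5.45
tool_pos: [0.5233, -0.0179, 0.2248]
tool_rot: [-3.14, 0.002, -3.092]
contact_force: [0.8, -1.5, 1.6]
opening: 0.0189
grip_force: 40.0
time: 5.78
tool_pos: [0.5234, -0.018, 0.2247]
tool_rot: [-3.141, 0.002, -3.092]
contact_force: [-0.9, -3.3, 6.6]
opening: 0.0186
grip_force: 40.0
```

```bash
python3 -m crank '[[-1,0,0,-30,0],[-1,0,0,-60,0],[-1,0,0,-90,0],[-1,0,0,-130,0],[-1,0,0,-130,0],[-1,0,0,-130,0]]'
python3 -c "
from h import *
shift([.5785,.3365,.195],3.19)"
```

```text
time: 6.28
tool_pos: [0.523, -0.0175, 0.3549]
tool_rot: [-3.141, 0.003, -3.092]
contact_force: [0.5, -0.9, -6.1]
opening: 0.0185
grip_force: 40.0
t 6.28 grasp [ 0.5234 -0.0175  0.1959] rot [-3.141e+00  3.000e-03 -3.092e+00] F [ 0.5 -0.9 -6.1] op 0.0185 | shift [-72.4 350.8   1.1] turn 0.001
```

```bash
python3 -m crank '[[-1,-72,351,0,0],[-1,-72,351,0,0],[-1,-72,351,0,0],[-1,-72,351,0,0],[-1,-72,351,0,0],[-1,-72,351,0,0],[-1,-72,351,0,0],[-1,-72,351,0,0],[-1,-72,351,0,0],[-1,-72,351,0,0],[-1,-72,351,0,0],[-1,-72,351,0,0]]'
python3 - <<'E'
from h import *
shift([.5785,.3365,.195],3.19)
im,d,K,Rm,t=cam("wrist"); cv2.imwrite("pics/w3.png",cv2.cvtColor(im,cv2.COLOR_RGB2BGR)); np.savez("w3.npz",im=im,d=d,K=K,R=Rm,t=t)
P=cloud(d,K,Rm,t)
blob(P,"holefloor",.5785,.3365,.035,.018,.028)
blob(P,"bigstem",.4995,.333,.03,.078,.09); blob(P,"bigbody",.4995,.333,.04,.053,.061)
s=blob(P,"rack",.50,.333,.15,.034,.043); print(cv2.minAreaRect((s[:,:2]*1000).astype(np.float32)))
E
```

```text
time: 7.28
tool_pos: [0.5772, 0.3361, 0.3507]
tool_rot: [-3.139, -0.005, -3.092]
contact_force: [-0.2, -0.2, -5.0]
opening: 0.0188
grip_force: 40.0
t 7.28 grasp [0.5764 0.3357 0.1917] rot [-3.139 -0.005 -3.092] F [-0.2 -0.2 -5. ] op 0.0188 | shift [-2.1  0.7 -3.3] turn 0.001
holefloor 1255 [0.5731 0.336  0.0241] [0.035  0.0515 0.0038] [579.4 336.1] 26.9 [0.5735 0.3354 0.0239]
bigstem 481 [0.4985 0.3321 0.0836] [0.0186 0.0186 0.0036] [498.6 331.9] 9.9 [0.4985 0.3319 0.0837]
bigbody 3334 [0.4985 0.3319 0.0578] [0.0575 0.0577 0.0034] [498.7 331.9] 30.9 [0.4969 0.3319 0.0577]
rack 9005 [0.5043 0.3322 0.0381] [0.1877 0.0823 0.0048] [511.7 332.3] 109.0 [0.469  0.3313 0.0387]
((511.1693115234375, 332.6241760253906), (205.28140258789062, 78.18135070800781), 2.87050724029541)
```

View pics/w3.png

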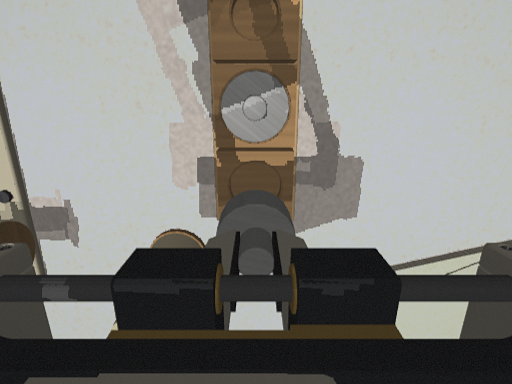

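The view shows the recess at about (255,185), partly hidden by the held weight, with the big weight at (255,107). I'll fit the circle of the mouth rim.

Run:
```python
from h import *
from scipy.optimize import least_squares
for fn in("w3","top0"):
    f=np.load(fn+".npz"); im,d,K,Rm,t=[f[k] for k in("im","d","K","R","t")]
    P=cloud(d,K,Rm,t); c0=np.array([.5790,.336]); 
    Q=P.reshape(-1,3); z=Q[:,2]
    for it in range(3):
        ang=np.arctan2(Q[:,1]-c0[1],Q[:,0]-c0[0]); rr=np.hypot(Q[:,0]-c0[0],Q[:,1]-c0[1])
        pts=[]
        for a in np.arange(-np.pi,np.pi,.12):
            m=(abs((ang-a+np.pi)%(2*np.pi)-np.pi)<.06)&(rr<.036)
            top=m&(abs(z-.0387)<.003)&(rr>.022); low=m&(z<.034)&(z>.015)
            if top.sum()>2 and low.sum()>2:
                r=np.percentile(rr[top],4); 
                if .023<r<.031: pts.append(c0+r*np.array([np.cos(a),np.sin(a)]))
        pts=np.array(pts)
        s=least_squares(lambda p:np.hypot(*(pts-p).T)-.027,c0,loss="soft_l1",f_scale=.0005); c0=s.x
        print(fn,len(pts),c0,abs(s.fun).mean())
a=np.array([telemetry.observe()["tool_pos"]]); print(a)
```

```text
w3 35 [0.57807193 0.3360156 ] 0.0003075325424748933
w3 35 [0.57802563 0.33602686] 0.00028473584478746957
w3 35 [0.57802356 0.33602763] 0.0002840260401891422
top0 34 [0.57906555 0.33604007] 0.0011590945922203713
top0 35 [0.57919507 0.33598101] 0.0012793479519842808
top0 35 [0.57914096 0.33598233] 0.0013554703261630951
[[0.57742165 0.33558303 0.35152648]]
```

```bash
python3 -m crank '[[-1,-1,0,30,0],[-1,-1,0,60,0],[-1,-1,0,85,0],[-1,-1,0,91,0],[-1,-1,0,91,0],[-1,-1,0,91,0],[-1,-1,0,91,0],[-1,-1,0,91,0]]'
python3 - <<'E'
from h import *
shift([.5780,.3360,.0767])
im,d,K,Rm,t=cam("wrist");P=cloud(d,K,Rm,t)
shift([.5780,.3360,.0767])
E
```

```text
time: 8.0
tool_pos: [0.5792, 0.3366, 0.2651]
tool_rot: [3.14, 0.004, -3.093]
contact_force: [0.4, -0.3, -5.1]
opening: 0.0188
grip_force: 40.0
t 8.0 grasp [0.5798 0.3368 0.1061] rot [ 3.14   0.004 -3.093] F [ 0.4 -0.3 -5.1] op 0.0188 | shift [ 1.9 -0.8 29.4] turn 0
t 8.05 grasp [0.5795 0.3368 0.1058] rot [ 3.140e+00  3.000e-03 -3.093e+00] F [ 0.2 -0.2 -4.9] op 0.019 | shift [ 1.7 -0.8 29.1] turn 0
```

```bash
python3 -m crank '[[-1,1.5,-0.7,0,0],[-1,1.5,-0.7,0,0],[-1,1.5,-0.7,0,0],[-1,1.5,-0.7,8,0],[-1,1.5,-0.7,14,0],[-1,1.5,-0.7,18,0],[-1,1.5,-0.7,20,0],[-1,1.5,-0.7,20,0],[-1,1.5,-0.7,20,0]]'
python3 - <<'E'
from h import *
shift([.5780,.3360,.0767])
E
```

```text
time: 8.8
tool_pos: [0.5772, 0.3357, 0.2423]
tool_rot: [-3.141, -0.001, -3.092]
contact_force: [1.9, -1.4, -6.6]
opening: 0.0191
grip_force: 40.0
t 8.8 grasp [0.5771 0.3356 0.0833] rot [-3.141e+00 -1.000e-03 -3.092e+00] F [ 1.9 -1.4 -6.6] op 0.0191 | shift [-0.9  0.4  6.6] turn 0
```

It's in the hole, so lower it and release.

```bash
python3 -m crank '[[-1,-0.5,0.3,3,0],[-1,-0.5,0.3,6,0],[-1,-0.5,0.3,6.5,0],[-1,-0.5,0.3,6.5,0],[-0.3,-0.5,0.3,6.5,0],[-0.3,-0.5,0.3,6.5,0],[-0.3,-0.5,0.3,6.5,0],[-0.3,-0.5,0.3,6.5,0],[-0.3,-0.5,0.3,6.5,0]]'
python3 -m crank '[[-0.3,0,0,0,0],[-0.3,0,0,-15,0],[-0.3,0,0,-40,0],[1,0,0,-80,0],[1,0,0,-120,0],[1,0,0,-160,0],[1,0,0,-160,0],[1,0,0,-160,0]]'
python3 - <<'E'
from h import *
im,d,K,Rm,t=cam("wrist");P=cloud(d,K,Rm,t)
blob(P,"stem",.578,.336,.03,.076,.09);blob(P,"body",.578,.336,.035,.05,.058)
shift([.423,-.2598,.23],2.98)
E
```

```text
time: 9.55
tool_pos: [0.5777, 0.3362, 0.2369]
tool_rot: [3.141, 0.001, -3.092]
contact_force: [0.6, -0.4, 0.0]
opening: 0.0319
grip_force: 0.0
time: 10.22
tool_pos: [0.5777, 0.3362, 0.3998]
tool_rot: [3.139, 0.006, -3.092]
contact_force: [-0.6, -0.4, -0.7]
opening: 0.0611
grip_force: 0.0
stem 269 [0.5767 0.337  0.0792] [0.0178 0.0185 0.0041] [576.9 336.8] 10.0 [0.5765 0.3369 0.0797]
body 1105 [0.5767 0.337  0.0537] [0.0468 0.0466 0.0044] [577.1 337. ] 24.9 [0.5725 0.3365 0.0539]
t 10.27 grasp [0.5777 0.3362 0.238 ] rot [ 3.141e+00  2.000e-03 -3.092e+00] F [-0.1  0.6 -0.6] op 0.0646 | shift [ 183.9 -587.6    7.3] turn 0.211
```

The weight is home: body top is at 0.0537 and it's 1.3 mm off centre. Next is the gun.

```bash
python3 -m crank '[[1,184,-588,-10,0],[1,184,-588,-10,0],[1,184,-588,-10,0],[1,184,-588,-10,0],[1,184,-588,-10,0],[1,184,-588,-10,0],[1,184,-588,-10,0],[1,184,-588,-10,0],[1,184,-588,-10,0],[1,184,-588,-10,0],[1,184,-588,-10,0],[1,184,-588,-10,0]]'
python3 -c "
from h import *
shift([.423,-.26,.25])"
```

```text
time: 11.27
tool_pos: [0.4507, -0.1494, 0.4027]
tool_rot: [3.14, -0.003, -3.092]
contact_force: [1.3, 0.0, 0.1]
opening: 0.0918
grip_force: 0.0
t 11.27 grasp [ 0.4502 -0.1491  0.2437] rot [ 3.140e+00 -3.000e-03 -3.092e+00] F [1.3 0.  0.1] op 0.0918 | shift [  32.6 -109.4   -6.4] turn 0
```

```bash
python3 -m crank '[[1,33,-109,-6,0],[1,33,-109,-6,0],[1,33,-109,-6,0],[1,33,-109,-6,0],[1,33,-109,-6,0],[1,33,-109,-6,0]]'
python3 - <<'E'
from h import *
im,d,K,Rm,t=cam("wrist"); np.savez("w4.npz",im=im,d=d,K=K,R=Rm,t=t); P=cloud(d,K,Rm,t)
s=blob(P,"guntop",.423,-.26,.04,.122,.135); print(cv2.minAreaRect((s[:,:2]*1000).astype(np.float32)))
s=blob(P,"collar",.423,-.26,.04,.066,.075)
s=blob(P,"stand",.423,-.26,.06,.033,.043); print(cv2.minAreaRect((s[:,:2]*1000).astype(np.float32)))
shift([.423,-.26,.099])
cv2.imwrite("pics/w4.png",cv2.cvtColor(im,cv2.COLOR_RGB2BGR))
E
```

```text
time: 11.77
tool_pos: [0.4242, -0.2578, 0.4089]
tool_rot: [3.139, -0.002, -3.093]
contact_force: [0.7, 0.8, -0.1]
opening: 0.0919
grip_force: 0.0
guntop 831 [ 0.4219 -0.2605  0.1257] [0.027  0.0277 0.0052] [ 422.2 -260.7] 17.9 [ 0.4213 -0.2607  0.1266]
((422.6969909667969, -260.7738952636719), (28.949195861816406, 27.942514419555664), 5.3273606300354)
collar 469 [ 0.4181 -0.2607  0.0712] [0.0352 0.044  0.0065] [ 422.7 -260.7] 23.0 [ 0.4099 -0.259   0.0727]
stand 2259 [ 0.422  -0.2605  0.0384] [0.0789 0.0788 0.0043] [ 423.3 -260.7] 52.7 [ 0.4067 -0.2624  0.0389]
((422.86846923828125, -260.64752197265625), (75.13198852539062, 75.48106384277344), 81.12821960449219)
t 11.82 grasp [ 0.4242 -0.257   0.2503] rot [ 3.139e+00 -2.000e-03 -3.092e+00] F [ 0.3 -0.1 -0. ] op 0.0917 | shift [  1.1  -3.3 151.3] turn 0
```

View pics/w4.png

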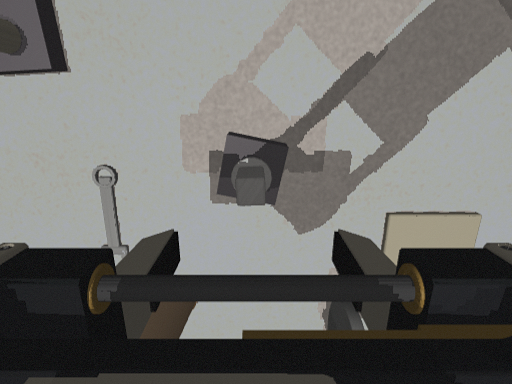

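The gun's grip is at (250,183), upright and within about 2° of the gripper's axes, so I descend and grip.

```bash
python3 -m crank '[[0.3,1.5,-3.8,20,-0.03],[0.3,1.5,-3.8,50,-0.03],[0.3,1.5,-3.8,85,-0.03],[0.3,1.5,-3.8,115,-0.03],[0.3,1.5,-3.8,135,-0.03],[0.3,1.5,-3.8,148,-0.03],[0.3,1.5,-3.8,151,-0.03],[0.3,1.5,-3.8,151,-0.03],[0.3,1.5,-3.8,151,-0.03]]' 25
python3 -c "
from h import *
shift([.4225,-.2607,.099])"
```

```text
time: 12.57
tool_pos: [0.4236, -0.2615, 0.2599]
tool_rot: [-3.141, 0.001, -3.061]
contact_force: [0.7, -0.6, -0.4]
opening: 0.0601
grip_force: 0.0
t 12.57 grasp [ 0.4237 -0.2616  0.1009] rot [-3.141e+00  1.000e-03 -3.061e+00] F [ 0.7 -0.6 -0.4] op 0.0601 | shift [1.1 1.  1.9] turn 0
```

```bash
python3 -m crank '[[0.3,0.8,0.7,1.5,0],[0.3,0.8,0.7,1.5,0],[-1,0.8,0.7,1.5,0],[-1,0.8,0.7,1.5,0],[-1,0.8,0.7,1.5,0],[-1,0.8,0.7,1.5,0],[-1,0.8,0.7,1.5,0],[-1,0.8,0.7,1.5,0],[-1,0.8,0.7,1.5,0],[-1,0.8,0.7,1.5,0],[-1,0.8,0.7,1.5,0]]' 25
python3 -m crank '[[-1,0,0,-8,0],[-1,0,0,-16,0],[-1,0,0,-22,0],[-1,0,0,-22,0],[-1,0,0,-22,0]]' 25
python3 -c "
from h import *
shift([.4225,-.2607,.099])"
```

```text
time: 13.48
tool_pos: [0.4223, -0.2616, 0.2579]
tool_rot: [-3.141, 0.0, -3.062]
contact_force: [-0.2, -0.3, 0.6]
opening: 0.0281
grip_force: 24.9
time: 13.9
tool_pos: [0.4222, -0.2614, 0.2803]
tool_rot: [-3.141, 0.001, -3.062]
contact_force: [-0.4, 0.7, -4.0]
opening: 0.028
grip_force: 24.9
t 13.9 grasp [ 0.4223 -0.2615  0.1213] rot [-3.141e+00  1.000e-03 -3.062e+00] F [-0.4  0.7 -4. ] op 0.028 | shift [-0.3  0.8 22.3] turn 0
```

Drag the grip towards -x with the nose caught on the stand's rim, so the gun pivots in the fingers.

```bash
python3 -m crank '[[-1,3,0,0,0],[-1,8,0,0,0],[-1,13,0,0,0],[-1,18,0,0.5,0],[-1,23,0,1,0],[-1,27,0,1.5,0],[-1,31,0,2,0],[-1,35,0,2.5,0],[-1,39,0,3,0],[-1,43,0,3,0],[-1,46,0,3,0],[-1,46,0,3,0]]' 15
python3 - <<'E'
from h import *
shift([.4225,-.2607,.099])
im,d,K,Rm,t=cam("scene"); np.savez("s5.npz",im=im,d=d,K=K,R=Rm,t=t)
u,v=(K@(Rm@np.array([.39,-.26,.1])+t))[:2]/(Rm@np.array([.39,-.26,.1])+t)[2]
u,v=int(u),int(v); c=cv2.resize(im[v-60:v+60,u-80:u+80],None,fx=5,fy=5,interpolation=cv2.INTER_CUBIC)
cv2.imwrite("pics/s5.png",cv2.cvtColor(np.clip(c*1.5,0,255).astype(np.uint8),cv2.COLOR_RGB2BGR)); print(u,v)
E
```

```text
time: 14.9
tool_pos: [0.3757, -0.2651, 0.2766]
tool_rot: [3.141, -0.001, -3.063]
contact_force: [2.5, -0.4, -2.7]
opening: 0.0278
grip_force: 15.0
t 14.9 grasp [ 0.3756 -0.265   0.1176] rot [ 3.141e+00 -1.000e-03 -3.063e+00] F [ 2.5 -0.4 -2.7] op 0.0278 | shift [-47.1   0.5  18.6] turn 0
178 208
```

View pics/s5.png

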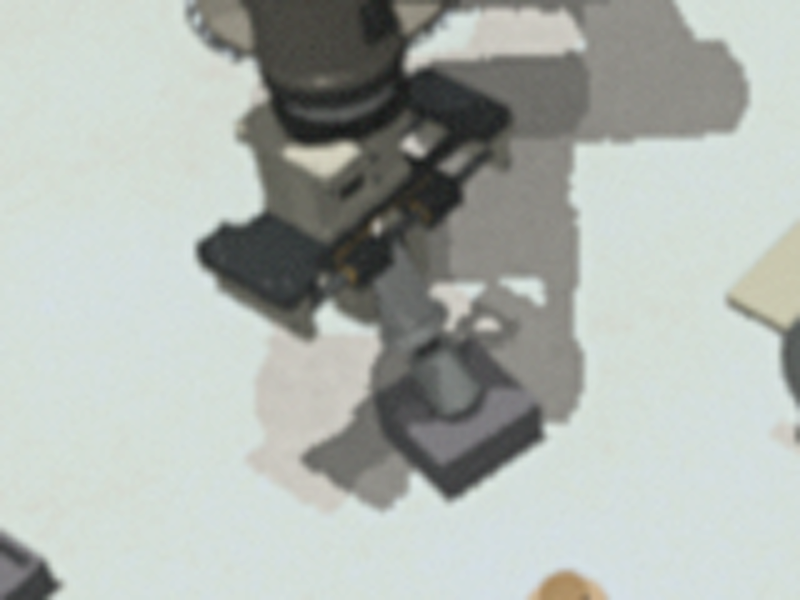

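The gun has pivoted, with the nose still leaning on the stand's rim at crop (445,390). Now tighten the grip, lift and measure the tilt.

```bash
python3 -m crank '[[-1,0,0,0,0],[-1,0,0,0,0],[-1,0,0,0,0],[-1,0,0,-10,0],[-1,0,0,-30,0],[-1,0,0,-60,0],[-1,0,0,-95,0],[-1,0,0,-130,0],[-1,0,0,-130,0],[-1,0,0,-130,0],[-1,0,0,-130,0]]' 60
cat > g.py <<'E'
from h import *
def gun(rad=.0155):
    o=telemetry.observe(); M=R.from_euler("xyz",o["tool_rot"]).as_matrix(); G=np.array(o["tool_pos"])+M[:,2]*.159
    im,d,K,Rm,t=cam("scene"); P=cloud(d,K,Rm,t).reshape(-1,3)
    L=(P-G)@M   # tool coords from grasp point: x, y(closing), z down
    m=(abs(L[:,1])<.035)&(L[:,2]>.022)&(L[:,2]<.11)&(abs(L[:,0])<.09); L=L[m]
    v=(Rm[2]@M)  # view direction in tool coords
    a0=.52
    for it in range(6):
        ax=np.array([-np.sin(a0),0,np.cos(a0)])   # towards nose
        s=L@ax; q=L[(s>.056)&(s<.088)]; s=q@ax
        # visible cylinder: fit axis line by known radius
        from scipy.optimize import least_squares
        def f(p):
            k=np.array([-np.sin(p[0]),p[1],np.cos(p[0])]); k/=np.linalg.norm(k)
            w=q-np.array([p[2],p[3],0]); return np.linalg.norm(np.cross(w,k),axis=1)-rad
        r=least_squares(f,[a0,0,0,0],loss="soft_l1",f_scale=.001); a0=r.x[0]
    k=np.array([-np.sin(r.x[0]),r.x[1],np.cos(r.x[0])]);k/=np.linalg.norm(k); kw=M@k
    s=L@k; side=np.linalg.norm(np.cross(L-[r.x[2],r.x[3],0],k),axis=1); e=s[(side<.019)]
    print("n",len(q),"tilt deg",np.degrees(r.x[0]).round(2),"side",r.x[1].round(3),"off mm",(r.x[2:]*1000).round(1),"resid",abs(r.fun).mean().round(5),"mouth s",np.percentile(e,[98,99.5]).round(4),"axis world",kw.round(3),"G",G.round(4))
    return r,kw,G
if __name__=="__main__": gun(); gun()
E
python3 g.py
```

```text
time: 15.87
tool_pos: [0.3759, -0.2647, 0.4056]
tool_rot: [3.139, -0.002, -3.062]
contact_force: [-0.4, 0.1, -4.6]
opening: 0.0276
grip_force: 60.0
n 122 tilt deg 27.99 side -0.044 off mm [-7.3  3.8] resid 0.00134 mouth s [0.0955 0.0968] axis world [ 0.469 -0.005 -0.883] G [ 0.3756 -0.2644  0.2466]
n 125 tilt deg 27.08 side -0.025 off mm [-8.5  2.5] resid 0.00162 mouth s [0.095  0.0957] axis world [ 0.453  0.014 -0.891] G [ 0.3754 -0.2643  0.2461]
```

Run:
```python
from h import *
o=telemetry.observe(); M=R.from_euler("xyz",o["tool_rot"]).as_matrix(); G=np.array(o["tool_pos"])+M[:,2]*.159
W=np.zeros((600,800,3),np.uint8)
for i,n in enumerate(("wrist","scene","top")):
    im,d,K,Rm,t=cam(n); np.savez(n[0]+"6.npz",im=im,d=d,K=K,R=Rm,t=t,M=M,G=G)
    g=G+[.03,0,-.06]
    p=K@(Rm@g+t); u,v=(p[:2]/p[2]).astype(int); print(n,u,v,p[2])
    h=110 if n=="wrist" else 36; w=int(h*4/3)
    y0=min(max(v-h,0),384-2*h); x0=min(max(u-w,0),512-2*w); print(x0,y0,h)
    c=cv2.resize(im[y0:y0+2*h,x0:x0+2*w],(400,300),interpolation=cv2.INTER_CUBIC); c=np.clip(c*1.6,0,255).astype(np.uint8)
    W[(i//2)*300:(i//2)*300+300,(i%2)*400:(i%2)*400+400]=c
cv2.imwrite("pics/c6.png",cv2.cvtColor(W,cv2.COLOR_RGB2BGR))
```

```text
wrist 250 256 0.224650060495447
104 146 110
scene 176 191 1.0665863896335332
128 155 36
top 347 250 1.207003086151687
299 214 36
```

View pics/c6.png

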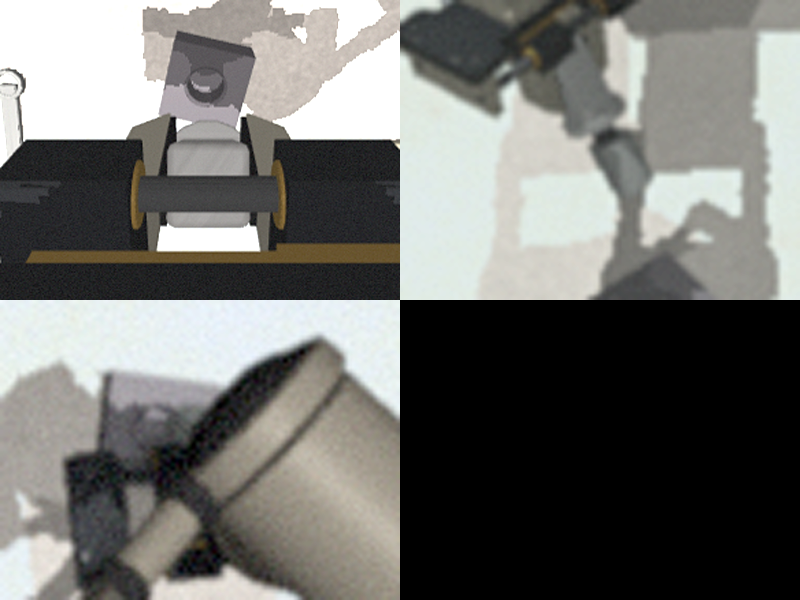

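The wrist camera sees the grip's end face squarely at crop (208,185). A plane fitted to its depth gives the gun's axis, and its outline gives the centre.

```bash
cat > e.py <<'E'
from h import *
def end():
    o=telemetry.observe(); M=R.from_euler("xyz",o["tool_rot"]).as_matrix(); G=np.array(o["tool_pos"])+M[:,2]*.159
    im,d,K,Rm,t=cam("wrist"); P=cloud(d,K,Rm,t); L=(P-G)@M
    u0,u1,v0,v1=222,292,244,320
    S=L[v0:v1,u0:u1].reshape(-1,3)
    c0=np.array([.0135,0,-.0234]); n0=np.array([.5,0,-.866])
    for tol in(.012,.005,.002,.0012,.0012):
        m=(abs((S-c0)@n0)<tol)&(np.linalg.norm(S-c0,axis=1)<.022); q=S[m]
        c=q.mean(0); n=np.linalg.svd(q-c)[2][2]; n*=np.sign(n@[.5,0,-.866]); c0,n0=c,n
    # outline in-plane: y axis and e=in-plane
    e=np.cross(n,[0,1,0]); e/=np.linalg.norm(e); a=q@e; b=q[:,1]
    le,he=np.percentile(a,[1,99]); ly,hy=np.percentile(b,[1,99])
    dn=c@n; cc=n*dn+e*((le+he)/2); cc=cc+np.array([0,1,0])*((ly+hy)/2)-n*0
    print("n",len(q),"tilt",np.degrees(np.arctan2(n[0],-n[2])).round(2),"side",n[1].round(3),"resid",abs((q-c)@n).mean().round(5),"ext",round(he-le,4),round(hy-ly,4),"grip centre in tool",((cc-n*.027)*1000).round(1),"G",G.round(4))
if __name__=="__main__": end();end()
E
python3 e.py
```

```text
n 1817 tilt 26.56 side -0.005 resid 0.00048 ext 0.0263 0.0273 grip centre in tool [-6.5  1.5 -1.4] G [ 0.3759 -0.2647  0.2465]
n 1829 tilt 26.7 side 0.003 resid 0.00048 ext 0.0262 0.0274 grip centre in tool [-6.6  1.8 -1.4] G [ 0.376  -0.2649  0.2468]
```

Tilt is about 27°. The grip slid 6.5 mm in the pads, which is acceptable and known. Next I move past the bearing so the wrist camera can measure the nipple.

```bash
python3 -c "
from h import *
shift([.68,.004,.30],-3.092)"
python3 -m crank '[[-1,0,0,-40,0],[-1,-325,240,-53,0.03],[-1,-325,240,-53,0.03],[-1,-325,240,-53,0.03],[-1,-325,240,-53,0.03],[-1,-325,240,-53,0.03],[-1,-325,240,-53,0.03],[-1,-325,240,-53,0.03],[-1,-325,240,-53,0.03],[-1,-325,240,-53,0.03],[-1,-325,240,-53,0.03],[-1,-325,240,-53,0.03]]' 60
python3 -m crank '[[-1,0,0,0,0],[-1,0,0,0,0],[-1,0,0,0,0]]'
cat > n.py <<'E'
from h import *
shift([.68,.004,.30],-3.092)
im,d,K,Rm,t=cam("wrist"); np.savez("w7.npz",im=im,d=d,K=K,R=Rm,t=t); P=cloud(d,K,Rm,t)
for a,b in((.128,.132),(.132,.136),(.136,.140),(.140,.143),(.143,.146),(.146,.15)): blob(P,a,.62,.004,.03,a,b)
blob(P,"housing",.645,.004,.05,.117,.124)
p=K@(Rm@np.array([.62,.004,.14])+t); u,v=(p[:2]/p[2]).astype(int); print(u,v,-Rm.T@t)
c=cv2.resize(im[max(v-75,0):v+75,max(u-100,0):u+100],None,fx=4,fy=4,interpolation=cv2.INTER_CUBIC)
cv2.imwrite("pics/w7.png",cv2.cvtColor(np.clip(c*1.3,0,255).astype(np.uint8),cv2.COLOR_RGB2BGR))
E
python3 n.py
```

```text
t 16.22 grasp [ 0.3762 -0.265   0.2471] rot [ 3.140e+00 -1.000e-03 -3.062e+00] F [-0.3  1.5 -3.5] op 0.0278 | shift [-324.1  244.2  -53. ] turn 0.03
time: 17.22
tool_pos: [0.6844, 0.0044, 0.457]
tool_rot: [3.139, -0.001, -3.087]
contact_force: [-3.3, -0.4, -4.5]
opening: 0.0277
grip_force: 60.0
time: 17.47
tool_pos: [0.6809, -0.0011, 0.4597]
tool_rot: [-3.141, -0.001, -3.093]
contact_force: [-0.1, 0.3, -5.0]
opening: 0.0276
grip_force: 60.0
t 17.47 grasp [ 0.6808 -0.0011  0.3007] rot [-3.141e+00 -1.000e-03 -3.093e+00] F [-0.1  0.3 -5. ] op 0.0276 | shift [0.5 5.2 0.7] turn -0.001
0.128 8 [0.6326 0.0038 0.1285] [0.0083 0.0099 0.001 ] [633.8   3.9] 5.4 [0.6352 0.0039 0.1282]
0.132 14 [0.6203 0.0033 0.1345] [0.0122 0.0153 0.003 ] [619.8   3.3] 7.8 [ 6.177e-01 -1.000e-04  1.352e-01]
0.136 59 [0.6208 0.0029 0.138 ] [0.0115 0.0142 0.0039] [620.3   3. ] 7.4 [0.6227 0.004  0.1384]
0.14 82 [0.6181 0.0031 0.1415] [0.0128 0.0108 0.0028] [618.5   3. ] 6.8 [0.6174 0.0029 0.1416]
0.143 33 [0.6178 0.0031 0.1441] [0.0069 0.0069 0.0021] [617.4   3.6] 4.2 [0.6181 0.0035 0.1436]
housing 1558 [0.6446 0.0149 0.1204] [0.0403 0.075  0.0065] [646.2  14.1] 40.0 [0.6468 0.0054 0.1205]
262 124 [ 0.59738475 -0.00397977  0.4404691 ]
```

Run:
```python
from h import *
f=np.load("w7.npz"); P=cloud(f["d"],f["K"],f["R"],f["t"]).reshape(-1,3)
n=np.array([-.4994,-.025,.866]); e=np.array([.866*.9988,.866*.05,.5]); y=np.cross(n,e)
c=np.array([.62,.0035,.14]); L=P-c; m=(np.linalg.norm(L,axis=1)<.022)&(P[:,2]>.126); L=L[m]
s,a,b=L@n,L@e,L@y
print(np.sort(s)[-12:].round(4))
for lo in np.arange(-.016,.008,.001):
    k=(s>=lo)&(s<lo+.001)
    if k.sum()>2: print(round(lo,3),k.sum(),"e",a[k].min().round(4),a[k].max().round(4),"y",b[k].min().round(4),b[k].max().round(4))
```

```text
[0.005  0.005  0.0051 0.0052 0.0053 0.0053 0.0054 0.0054 0.0056 0.0056
 0.0056 0.0056]
-0.015 3 e 0.0012 0.0015 y -0.0005 0.0016
-0.007 3 e 0.0007 0.0038 y -0.0067 -0.0026
-0.006 5 e 0.001 0.0046 y -0.0057 0.0065
-0.005 8 e -0.007 0.0049 y -0.0077 0.0065
-0.004 19 e -0.0078 0.0044 y -0.0077 0.0075
-0.003 19 e -0.0049 0.0046 y -0.0077 0.0064
-0.002 16 e -0.0077 0.0043 y -0.0067 0.0064
-0.001 14 e -0.0051 0.0034 y -0.0067 0.0053
0.0 8 e -0.0049 0.003 y -0.0057 0.0053
0.001 15 e -0.003 0.0024 y -0.0057 0.0052
0.002 13 e -0.0047 0.0025 y -0.0047 0.0052
0.003 16 e -0.0062 0.0023 y -0.0047 0.0042
0.004 42 e -0.007 0.0024 y -0.0047 0.0042
0.005 10 e -0.0055 0.0009 y -0.0028 0.0031
```

View pics/w7.png

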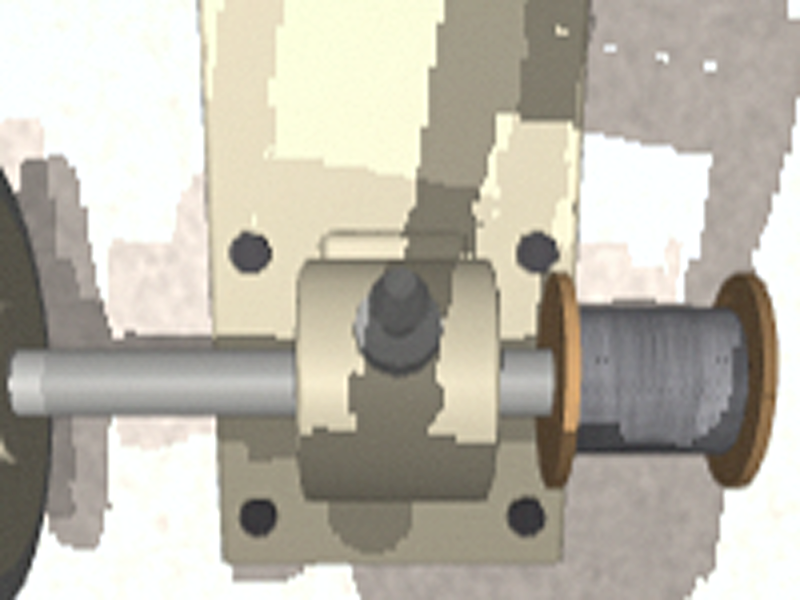

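The nipple stands out clearly in the crop: tip at about (402,285), head at (400,310). I take its tip as (0.6159, 0.0031, 0.1424). Now I re-measure the gun and work out the approach.

```bash
cat > a.py <<'E'
import sys
from e import *; import io,re,contextlib
tip=np.array([.6159,.0031,.1424]); n=np.array([-.4994,-.025,.866])
th,off=np.radians(float(sys.argv[1])),np.array([float(x) for x in sys.argv[2].split(",")])/1000
o=telemetry.observe(); M=R.from_euler("xyz",o["tool_rot"]).as_matrix(); G=np.array(o["tool_pos"])+M[:,2]*.159
k=M@[-np.sin(th),0,np.cos(th)]; seat=G+M@off+.0725*k
print("seat",seat.round(4),"dist along n",((seat-tip)@n*1000).round(1),"lateral world mm",((seat-tip-((seat-tip)@n)*n)*1000).round(1),"angle",np.degrees(np.arccos(-k@n)).round(1),"F",o["contact_force"].round(1))
for back in map(float,sys.argv[3:]): print(back,"shift",(M.T@(tip+n*back/1000-seat)*1000).round(1))
print("n in tool",(M.T@n).round(3))
E
python3 e.py; python3 a.py 26.6 -6.5,1.5,-1.4 45 22 0
```

```text
n 1788 tilt 26.57 side 0.003 resid 0.00049 ext 0.0262 0.028 grip centre in tool [-6.5  2.  -1.3] G [ 0.6808 -0.0013  0.3011]
n 1843 tilt 26.46 side 0.0 resid 0.00049 ext 0.0263 0.0279 grip centre in tool [-6.4  1.6 -1.3] G [ 0.6808 -0.0013  0.3014]
seat [0.7198 0.0022 0.2381] dist along n 31.0 lateral world mm [119.4  -0.2  68.8] angle 3.4 F [ 0.3 -0.4 -4. ]
45.0 shift [126.3   5.9  56.6]
22.0 shift [114.8   5.9  76.6]
0.0 shift [103.8   5.9  95.6]
n in tool [ 0.5   -0.001 -0.866]
```

```bash
python3 -m crank '[[-1,40,2,0,0],[-1,80,4,0,0],[-1,120,6,0,0],[-1,126,6,20,0],[-1,126,6,40,0],[-1,126,6,56,0],[-1,126,6,56,0],[-1,126,6,56,0],[-1,126,6,56,0]]' 60
python3 e.py; python3 a.py 26.6 -6.5,1.7,-1.4 45 22 0
```

```text
time: 18.37
tool_pos: [0.5554, -0.0008, 0.4053]
tool_rot: [-3.141, 0.002, -3.093]
contact_force: [-0.0, 0.3, -3.3]
opening: 0.0273
grip_force: 60.0
n 1812 tilt 26.67 side 0.003 resid 0.00046 ext 0.0262 0.028 grip centre in tool [-6.5  1.8 -1.4] G [ 0.5558 -0.0008  0.2463]
n 1807 tilt 26.48 side -0.003 resid 0.00049 ext 0.0263 0.0276 grip centre in tool [-6.5  1.4 -1.4] G [ 0.5559 -0.0007  0.2463]
seat [0.5949 0.003  0.1829] dist along n 45.6 lateral world mm [1.8 1.  1.1] angle 3.3 F [ 0.5 -0.4 -3.2]
45.0 shift [ 1.6 -0.9  1.6]
22.0 shift [-9.9 -0.9 21.5]
0.0 shift [-20.8  -0.9  40.6]
n in tool [ 0.498 -0.001 -0.867]
```

```bash
python3 -m crank '[[-1,-3,-0.8,8,0],[-1,-7,-0.8,16,0],[-1,-9.9,-0.8,21.5,0],[-1,-11.5,-0.8,24.5,0],[-1,-13,-0.8,27,0],[-1,-14.5,-0.8,29.5,0],[-1,-15.8,-0.8,32,0],[-1,-15.8,-0.8,32,0],[-1,-15.8,-0.8,32,0]]' 60
python3 a.py 26.6 -6.5,1.7,-1.4 0 -10
```

```text
time: 19.22
tool_pos: [0.5713, -0.0005, 0.3718]
tool_rot: [-3.142, 0.001, -3.092]
contact_force: [2.4, 0.0, -2.6]
opening: 0.0277
grip_force: 60.0
seat [0.6103 0.0032 0.1494] dist along n 8.8 lateral world mm [-1.1  0.3 -0.7] angle 3.4 F [ 2.4  0.  -2.6]
0.0 shift [-5.5 -0.3  7. ]
-10.0 shift [-10.5  -0.3  15.7]
n in tool [ 0.499 -0.    -0.867]
```

```bash
python3 -m crank '[[-1,-1.5,0,2,0],[-1,-2.5,0,3.5,0],[-1,-3.5,0,5,0],[-1,-4.5,0,6.5,0],[-1,-5.5,0,8,0],[-1,-5.5,0,8,0],[-1,-5.5,0,8,0]]' 60
python3 e.py; python3 a.py 26.6 -6.5,1.7,-1.4 0 -10
```

```text
time: 19.8
tool_pos: [0.576, -0.0001, 0.3645]
tool_rot: [3.142, -0.001, -3.092]
contact_force: [-5.8, -0.3, 5.8]
opening: 0.0279
grip_force: 60.0
n 1825 tilt 26.6 side 0.001 resid 0.00048 ext 0.0263 0.0272 grip centre in tool [-6.5  1.5 -1.4] G [ 5.758e-01 -1.000e-04  2.055e-01]
n 1801 tilt 26.67 side 0.003 resid 0.00048 ext 0.0262 0.0279 grip centre in tool [-6.5  2.1 -1.4] G [ 5.758e-01 -2.000e-04  2.056e-01]
seat [0.6145 0.0035 0.1421] dist along n 0.4 lateral world mm [-1.2  0.4 -0.7] angle 3.5 F [-6.2 -0.2  6. ]
0.0 shift [-1.4 -0.4 -0.3]
-10.0 shift [-6.4 -0.4  8.3]
n in tool [ 0.501 -0.    -0.865]
```

About 11.6 N along the axis and seated as predicted. Keep pushing to compress the plunger about 10 mm.

```bash
python3 -m crank '[[-1,-1,0,1.7,0],[-1,-2,0,3.5,0],[-1,-3,0,5.2,0],[-1,-4,0,6.9,0],[-1,-5,0,8.7,0],[-1,-5.5,0,9.5,0],[-1,-5.5,0,9.5,0],[-1,-5.5,0,9.5,0],[-1,-5.5,0,9.5,0]]' 60
python3 e.py; python3 a.py 26.6 -6.5,1.7,-1.4 0 -10; python3 g.py
```

```text
time: 20.65
tool_pos: [0.581, 0.0001, 0.3554]
tool_rot: [-3.142, -0.003, -3.092]
contact_force: [-9.9, -0.7, 9.8]
opening: 0.0281
grip_force: 60.0
n 1822 tilt 26.53 side 0.005 resid 0.00049 ext 0.0262 0.0276 grip centre in tool [-6.4  1.8 -1.4] G [5.806e-01 1.000e-04 1.964e-01]
n 1819 tilt 26.56 side 0.005 resid 0.00048 ext 0.0263 0.0279 grip centre in tool [-6.5  1.7 -1.4] G [5.806e-01 1.000e-04 1.964e-01]
seat [0.6192 0.0037 0.1329] dist along n -9.9 lateral world mm [-1.6  0.4 -0.9] angle 3.6 F [-9.5 -0.8  8.2]
0.0 shift [ 3.4 -0.5 -9.5]
-10.0 shift [-1.7 -0.4 -0.9]
n in tool [ 0.502 -0.    -0.865]
n 80 tilt deg 24.67 side 0.043 off mm [-11.3  -2. ] resid 0.00104 mouth s [0.0992 0.1003] axis world [ 0.412  0.063 -0.909] G [5.806e-01 1.000e-04 1.964e-01]
n 80 tilt deg 25.14 side 0.033 off mm [-11.   -1.1] resid 0.0012 mouth s [0.0997 0.1012] axis world [ 0.42   0.054 -0.906] G [5.805e-01 1.000e-04 1.964e-01]
```

```bash
python3 -m crank '[[-1,0,0,0,0],[-1,0,0,0,0],[-1,0,0,0,0],[-1,0,0,0,0]]' 60
python3 -c "
from h import *
im,d,K,Rm,t=cam('top');P=cloud(d,K,Rm,t)
blob(P,'weight stem',.578,.336,.03,.076,.09)
print(ticket.hand_in())"
```

```text
time: 21.18
tool_pos: [0.581, 0.0001, 0.3554]
tool_rot: [-3.142, -0.003, -3.092]
contact_force: [-9.0, -0.8, 10.3]
opening: 0.0278
grip_force: 60.0
weight stem 35 [0.5769 0.3365 0.0801] [0.0168 0.018  0.0077] [577.8 336.7] 9.6 [0.579  0.3358 0.0809]
the job is handed in; nothing more can be done
None
```

I handed the job in at about 21 s with the weight home in its recess and the gun still held, pushing on the nipple with about 16 N. By my estimate the gun sits about 3.5° off the nipple's axis and the plunger is about 10 mm in; I inferred the snap-on and the plunger depth from force and position, and the hand-in returned no verdict.

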